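# Fetch the squat jar from behind the bottles and put it on the stirrer

### The arm

A 6-joint arm with a two-finger parallel gripper is mounted at the origin on the work surface. World frame = base frame: x ahead of the robot, y to its left, z up, the work surface at z = 0. Lengths are in m, angles in rad, forces in N, time in s.
With the tool pointing down it reaches from about 0.35 to 1 m from the base axis. Payload 7.1 kg.
Tool frame: the origin (TCP) lies midway between the tips of the shut fingers; the grasp point (between the pads) lies tcp_to_grasp behind it (tcp_to_grasp is the distance from the TCP to the grasp point, in m); z points along the fingers, y is the line along which they close (so a half turn about z gives the same grasp; the last joint's range is limited). The gripper opens to 85 mm and grips with 20 to 120 N. Pads are 22 mm wide; open, the fingers measure 114 mm over their backs; the gripper's body (76 mm by 85 mm) begins 54 mm behind the grasp point. The pads swing forward as they close: fully open they stand 13 mm farther back than shut.
Start: joints at [-1.143, 0.423, 1.63, -0, 1.089, -0.019], TCP at [0.27, -0.564, 0.231] pointing down, gripper open.
Joint ranges: [-3, 3], [-0.9, 2.11], [0.09, 2.58], [-1.31, 4.45], [0.11, 2.69], [-2.54, 2.54]. Speed limits (rad/s): [2.39, 2.39, 3.01, 3.14, 3.14, 3.14].

### API

Orientations are given as a unit quaternion [x, y, z, w].
In Python, from rig import * gives the robot as it stands.
- The arm moves only by the shell command python3 -m jog 'ROWS' [FORCE]. ROWS is JSON, a list of rows, each a list of 5 numbers: the shift along the world's x, y, z in m, then the turn about the world's z in rad, then the finger opening in m, from 0 to 0.0854. In form: [[tx, ty, tz, yaw, hand], ...]. A call has 1 to 5 rows; each row is the pose to reach, as a shift and turn from the pose commanded when the call began; what a row does not reach only later rows make up. A row lasts 1/12 s, in which the tool goes at most 41.7 mm and 7.16 degrees, less where a joint would pass 70% of its speed; a pose out of reach is approached as far as the arm can. A call with a gripper value outside its range is refused whole. The fingers move at their own pace and stop on an object; FORCE is the grip in N (left out, the last holds). Time passes only in rows, so rows that repeat a pose let the fingers close. It gives the time, the measured TCP pose, the force, the opening and the grip force at its end, in the units of the state.
- observe(): the state, without advancing time (a new reading comes with each control period).
- read_camera(name): name is "scene" or "top" or "wrist"; returns a dict with "frame" (400x640x3 uint8, blue, green, red), "z_map" (400x640 float32, m along the optical axis (not along the pixel's ray), 0 where there is no reading), "intrinsics" (3x3 intrinsics, pixels), "k1" (the pictures are not rectified: a ray, as slopes to the right and down, at radius r is drawn at 1 + k1 r^2 times it, then the intrinsics apply), "camera_from_world" (4x4, takes a point from world to camera coordinates); the wrist camera has in their place "tool_from_camera" (4x4, takes a point from camera to tool coordinates, whose origin is the TCP and whose axes are the flange's). Camera axes: x right, y down, z forward; pixel columns grow to the right and rows downward; lengths in m; the calibration is good to about 2 mm. A picture is of the moment at which its call begins: read the wrist's pose just before it.
- job_done(): hands the job in; it is judged then, once.
The state is a dict: "t": time; "q": joint angles; "joint_velocities": joint speeds; "joint_efforts": joint torques, N m; "tool_pos": TCP position; "eef_rot": TCP orientation; "contact_force": force on the tool from outside, world axes, zero at the start; "ft_torque": the same for the moment, N m; "width": finger opening in m; "gripper_force": force on a finger pad.
Only numpy, scipy, OpenCV 4.12 (cv2) and the standard library are available. Lean on these libraries where they do the work, as an engineer would, in place of code of your own. Each camera call takes 0.05 s, during which the arm holds its last target. There are 200 camera calls.

### The job

The squat jar at the back of the bottle rack is hemmed in by three taller vessels: clear all three out into the grey spill tray, then take the jar out and stand it in the middle of the magnetic stirrer's plate. Once it is there, put each of the three back upright on the very pad of the rack it came from, so that the rack is as it was but for the jar. Set the glassware down rather than drop it, let nothing fall over, and leave the beaker, the petri dish and the tube rack where they are.

Things in the scene. Friction and masses are not known exactly. Their poses are not given: they have to be found in the camera images.
- round_bottle: Loose amber glass bottle, round, 62 mm diameter up to 95 mm, then shoulder and neck; 150 mm high, 0.3 kg. Black screw cap 38 mm in diameter, 123 to 150 mm above the underside: lift it by the cap (tight, does not come off). Origin: centre of its underside; z up. Starts on one of three pads of the rack; which vessel stands on which pad changes.
- square_bottle: Loose white plastic bottle, 60 x 60 mm square up to 88 mm, then a short shoulder; 128 mm high, 0.24 kg. White round screw cap 46 mm in diameter, 101 to 128 mm above the underside: lift it by the cap. Origin: centre of its underside; x and y square to its sides (nearly the rack's), z up. Starts on one of the three pads.
- conical_flask: Loose clear glass conical flask: foot 66 mm in diameter, tapering to a 31 mm neck at 85 mm; 138 mm high, 0.18 kg. Blue screw cap 38 mm in diameter, 111 to 138 mm above the underside: lift it by the cap. Origin: centre of its underside; z up. Starts on one of the three pads.
- jar: Loose squat glass jar, round, 62 mm diameter, 52 mm high, closed by a flat steel screw lid of the same diameter (top 14 mm). About 0.16 kg. Origin: centre of its underside; z up. Stands on the middle pad of the rack's back row, 5 to 10 mm from each of its neighbours and from the rack's back board.
- rack: Fixed white rack, 170 (x, to its back) x 250 mm (y). Origin: centre of underside. Floor 8 mm up. Back board: inner face x=77 mm, top 68 mm up. Side cheeks y=+-122, top 38. Front lip x=-82, top 18. Six dark 66 mm pads, flush: back row x=38, front row x=-32, y=-70, 0, 70 mm. Jar: back middle. Tall vessels: back left, back right, front middle. Front corner pads empty.
- spill_tray: Fixed grey open spill tray, 270 (x) by 170 mm (y) outside, walls 5 mm thick, 18 mm high, floor 5 mm above the bench. Origin: centre of its underside; z up. It lies on one side of the rack, left or right, the stirrer on the other. The vessels may stand anywhere in it, flat on its floor.
- stirrer: Fixed white magnetic stirrer, housing 136 mm wide (its y), reaching from x = -128 to +72 mm; round white plate of 120 mm diameter, its flat top 65 mm above the bench. Origin: at bench level, straight under the centre of the plate; z up. A knob and a display are on its front (-x) face.
- beaker: Bystander: loose empty glass beaker, 64 mm diameter, 75 mm high, beyond the rack. Origin: centre of its underside.
- petri_dish: Bystander: loose closed petri dish, 60 mm diameter, 16 mm high, between the rack and the robot. Origin: centre of its underside.
- tube_rack: Bystander: loose white rack of blue-capped tubes, 70 x 126 mm, 88 mm high, beyond the rack. Origin: centre of its underside.

How it is judged:
On the way, in this order (a step that is already met when the one before it is completed fails the run):
1. all three taller vessels stand upright and released in the spill tray (x of round_bottle in the frame of spill_tray between -0.115 and 0.115 m and y of round_bottle in the frame of spill_tray between -0.068 and 0.068 m and z of each of round_bottle, square_bottle, conical_flask in the frame of spill_tray below 0.01 m and angle between each of round_bottle, square_bottle, conical_flask's own z axis and vertical below 0.08 rad and linear speed of each of round_bottle, square_bottle, conical_flask below 0.03 m/s and contact force between the fingers and round_bottle below 0.1 N and x of square_bottle in the frame of spill_tray between -0.115 and 0.115 m and y of square_bottle in the frame of spill_tray between -0.068 and 0.068 m and contact force between the fingers and square_bottle below 0.1 N and x of conical_flask in the frame of spill_tray between -0.115 and 0.115 m and y of conical_flask in the frame of spill_tray between -0.068 and 0.068 m and contact force between the fingers and conical_flask below 0.1 N), for 0.2 s.
2. the jar stands released in the middle of the stirrer's plate while the three are still in the tray (all of step 1 and horizontal distance between jar and stirrer below 0.012 m and z of jar in the frame of stirrer between 0.06 and 0.07 m and angle between jar's own z axis and vertical below 0.08 rad and linear speed of jar below 0.03 m/s and contact force between the fingers and jar below 0.1 N), for 0.2 s.
At the end, for the whole second after the job is handed in: The jar stands upright on the stirrer's plate with its axis within 12 mm of the plate's centre; the round bottle, the square bottle and the conical flask each stand upright on the rack's floor within 13 mm of where they stood at the start; all four are released and at rest (horizontal distance between jar and stirrer below 0.012 m and z of jar in the frame of stirrer between 0.06 and 0.07 m and angle between each of jar, round_bottle, square_bottle, conical_flask's own z axis and vertical below 0.08 rad and linear speed of each of jar, round_bottle, square_bottle, conical_flask below 0.03 m/s and contact force between the fingers and jar below 0.1 N and distance of each of round_bottle, square_bottle, conical_flask from where it was at the start of the episode below 0.013 m and contact force between the fingers and round_bottle below 0.1 N and contact force between the fingers and square_bottle below 0.1 N and contact force between the fingers and conical_flask below 0.1 N); the robot touches nothing.
It fails at once if a vessel or the jar falls over (angle between any of round_bottle, square_bottle, conical_flask, jar's own z axis and vertical above 0.6 rad).
It fails at once if a vessel or the jar is dropped (falls freely from more than about 15 mm) ((linear speed of round_bottle above 0.55 m/s and contact force between the fingers and round_bottle below 0.1 N) or (linear speed of square_bottle above 0.55 m/s and contact force between the fingers and square_bottle below 0.1 N) or (linear speed of conical_flask above 0.55 m/s and contact force between the fingers and conical_flask below 0.1 N) or (linear speed of jar above 0.55 m/s and contact force between the fingers and jar below 0.1 N)).
It fails at once if the beaker, petri dish or tube rack is pushed more than 25 mm away (distance of any of beaker, petri_dish, tube_rack from where it was at the start of the episode above 0.025 m).
It also fails if it takes over 131 s, if anything falls off the work surface, if the arm or the gripper's body presses on something with over 40 N, if the wrist force passes 120 N, or if a joint passes its speed limit or range.

## Working session

There is one attempt and no reset: what is moved stays moved. The work goes in short steps, Python scripts to look and compute and a shell command to move; the robot and the scene stay as the last step left them, time stands still between calls to the robot, and variables do not carry over. Pictures are saved under pics/ and viewed, at most 14 in all, crops included, and the job is handed in when it is done.

```bash
ls; mkdir -p pics
cat > h.py <<'E'
import numpy as np, cv2
from rig import *
def cloud(c):
    K=c["intrinsics"];z=c["z_map"];h,w=z.shape
    u,v=np.meshgrid(np.arange(w),np.arange(h))
    p=np.stack([u,v],-1).reshape(-1,1,2).astype(np.float64)
    n=cv2.undistortPoints(p,K,np.array([c["k1"],0,0,0.])).reshape(h,w,2)
    P=np.dstack([n*z[...,None],z])
    T=np.linalg.inv(c["camera_from_world"])
    return P@T[:3,:3].T+T[:3,3]
E
python3 - <<'E'
from h import *
o=observe();print({k:np.round(v,3) for k,v in o.items()})
for n in("top","scene"):
    c=read_camera(n);cv2.imwrite(f"pics/{n}0.png",c["frame"]);W=cloud(c);np.savez(f"{n}0.npz",W=W,f=c["frame"],z=c["z_map"])
    print(n,c["intrinsics"].tolist(),c["k1"],np.round(np.linalg.inv(c["camera_from_world"]),3).tolist())
import rig;print([x for x in dir(rig) if x[0]!='_'])
try: print(tcp_to_grasp)
except Exception as e: print(e)
E
```

```text
pics
{'t': np.float64(0.0), 'q': array([-1.143,  0.424,  1.631,  0.   ,  1.089, -0.019]), 'joint_velocities': array([ 0.001, -0.   ,  0.   , -0.001,  0.   , -0.   ]), 'joint_efforts': array([-3.0000e-03, -5.5738e+01, -2.8174e+01, -0.0000e+00,  8.0000e-03,
       -0.0000e+00]), 'tool_pos': array([ 0.27 , -0.563,  0.231]), 'eef_rot': array([ 0.975,  0.222, -0.   , -0.001]), 'contact_force': array([ 0.065, -0.562,  0.931]), 'ft_torque': array([-0.038, -0.02 ,  0.021]), 'gripper_force': np.float64(0.0), 'width': np.float64(0.086)}
top [[421.2920321340423, 0.0, 313.1825000928136], [0.0, 421.2920321340423, 193.91813181330377], [0.0, 0.0, 1.0]] -0.09029409476947597 [[0.007, -0.997, 0.08, 0.481], [-1.0, -0.009, -0.024, 0.008], [0.024, -0.08, -0.996, 1.059], [0.0, 0.0, 0.0, 1.0]]
scene [[407.4532025774252, 0.0, 318.08276683157567], [0.0, 407.4532025774252, 199.39643707048762], [0.0, 0.0, 1.0]] -0.0398036955826647 [[-0.888, 0.363, -0.284, 0.881], [0.46, 0.715, -0.526, 0.52], [0.012, -0.597, -0.802, 0.856], [0.0, 0.0, 0.0, 1.0]]
['IKError', 'job_done', 'observe', 'read_camera', 'tcp_to_grasp']
0.0187
```

View pics/top0.png

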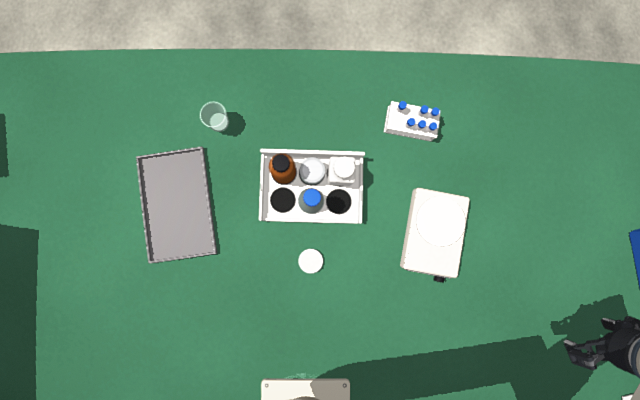

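View pics/scene0.png

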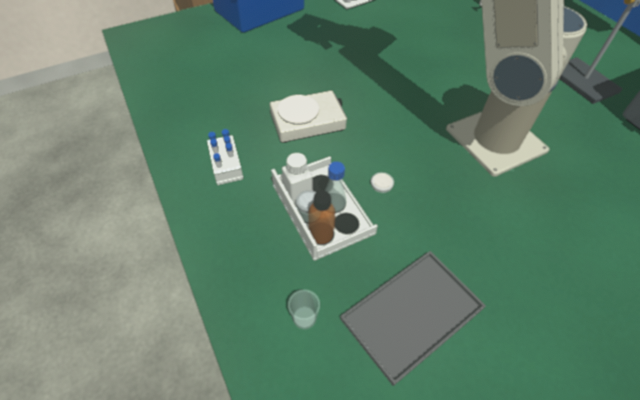

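The top view shows the tray at left, around (177,205), the rack at about (312,187) and the stirrer plate at about (441,218). In the rack the round bottle is back left (281,163), the jar is back middle (312,171), the square bottle is back right (344,167), and the flask is front middle (312,198). In the scene view the same three vessels are visible, with the beaker beside the tray.

Run:
```python
from h import *
def fit(P):
    (c,r)=cv2.minEnclosingCircle((P[:,:2]*1000).astype(np.float32)); return np.round(c,1),round(r,1),np.round(P[:,:2].mean(0)*1000,1),len(P),round(P[:,2].mean()*1000,1)
reg=dict(round=(.5,.68,.03,.15),sq=(.5,.68,-.15,-.03),fl=(.42,.56,-.05,.05),jar=(.5,.62,-.045,.045))
hz=dict(round=.158,sq=.136,fl=.146,jar=.060)
for n in("top","scene"):
    d=np.load(n+"0.npz");W=d["W"];z=d["z"]>0
    print(n)
    for k,(a,b,c,e) in reg.items():
        m=z&(W[...,0]>a)&(W[...,0]<b)&(W[...,1]>c)&(W[...,1]<e)&(abs(W[...,2]-hz[k])<.006)
        if m.sum()>4: print(k,fit(W[m]))
    def rect(m,name):
        m=cv2.morphologyEx(m.astype(np.uint8),cv2.MORPH_OPEN,np.ones((2,2)))
        nn,l,s,_=cv2.connectedComponentsWithStats(m); 
        if nn<2: return
        i=1+s[1:,4].argmax();P=W[l==i];r=cv2.minAreaRect((P[:,:2]*1000).astype(np.float32));print(name,[np.round(x,1) for x in r],len(P),np.round(P[:,2].mean(),4))
    X,Y,Z=W[...,0],W[...,1],W[...,2]
    rect(z&(Y>.2)&(Y<.5)&(X>.3)&(X<.7)&(Z>.001)&(Z<.03),"tray")
    m=z&(Y<-.2)&(Y>-.45)&(X>.3)&(X<.6)&(Z>.055)&(Z<.08)
    rect(m,"stirrer"); print(np.percentile(Z[m],[5,25,50,75,95]) if m.any() else 0)
    m=z&(abs(Y)<.16)&(X>.4)&(X<.7)&(Z>.002)&(Z<.075)
    rect(m,"rack")
    m=z&(abs(Y)<.16)&(X>.55)&(X<.7)&(Z>.066-.006)&(Z<.075);rect(m,"board")
    g=z&(abs(Y)<.2)&(X>.7)&(X<.8); print("bench z",np.median(Z[g]))
f=np.load("top0.npz")["f"]
cv2.imwrite("pics/crops.png",np.hstack([cv2.resize(f[140:230,250:375],(500,360),interpolation=2),cv2.resize(f[180:290,390:480],(295,360),interpolation=2)]))
```

```text
top
round (array([623. ,  58.1]), 19.0, array([622.7,  58.1]), 241, np.float64(157.8))
sq (array([618.5, -81.8]), 23.5, array([617.8, -81.5]), 335, np.float64(136.0))
fl (array([548.4, -10.2]), 19.2, array([546.7, -10.5]), 203, np.float64(145.9))
jar (array([579.2,  -8. ]), 53.7, array([595.9, -11. ]), 312, np.float64(60.0))
tray [array([550.3, 224.2]), array([274.1, 402.8]), np.float64(9.5)] 7224 0.0092
stirrer [array([ 499. , -198.8]), array([414.3, 118. ]), np.float64(89.6)] 1960 0.0655
[0.05575046 0.06387556 0.06526839 0.0665401  0.06840498]
rack [array([578. , -16.6]), array([190.8, 272.3]), np.float64(2.5)] 5792 0.027
board [array([638. ,   3.4]), array([194.1, 246.1]), np.float64(49.9)] 375 0.0665
bench z 4.036835378840031e-05
scene
round (array([622.4,  60.6]), 19.9, array([623. ,  62.2]), 224, np.float64(157.7))
sq (array([617.8, -78.5]), 24.1, array([618.4, -77.4]), 247, np.float64(135.6))
fl (array([546.4,  -7.8]), 19.8, array([546.4,  -6.6]), 143, np.float64(145.7))
jar (array([573.7, -17.8]), 49.7, array([586.7,  -9.4]), 144, np.float64(60.3))
tray [array([644.1, 357.8]), array([538.8, 196.5]), np.float64(14.4)] 9854 0.0094
stirrer [array([697.3,  63.8]), array([978.4, 116.9]), np.float64(62.4)] 950 0.0669
[0.05816737 0.06386068 0.06505034 0.06620492 0.06776881]
rack [array([642.7, 195.4]), array([766.8, 244.8]), np.float64(71.5)] 4398 0.0354
board [array([721.9, 180.7]), array([744.4,  84.4]), np.float64(71.4)] 343 0.065
bench z 0.00020000158005495372
```

View pics/crops.png

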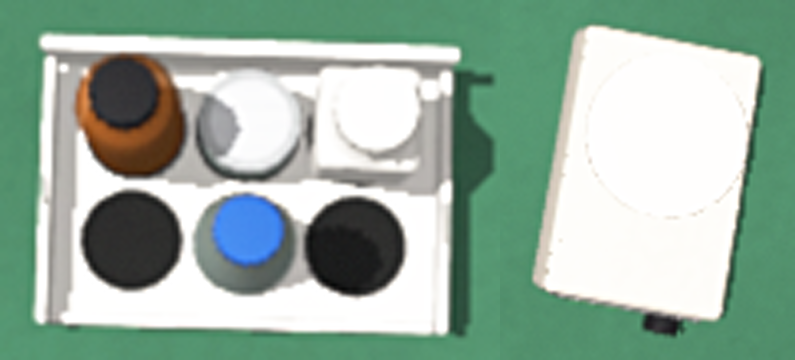

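The crop confirms the layout. The stirrer's plate circle is centred near crop pixel (667,135), which is about (441,221) in the picture. My rectangle masks picked up empty-depth pixels, so I'm fixing that.

Run:
```python
from h import *
for n in("top","scene"):
    d=np.load(n+"0.npz");W=d["W"];z=d["z"]>0;f=d["f"];print(n)
    X,Y,Z=W[...,0],W[...,1],W[...,2]
    def rect(m,name):
        mo=cv2.morphologyEx(m.astype(np.uint8),cv2.MORPH_OPEN,np.ones((3,3)))
        nn,l,s,_=cv2.connectedComponentsWithStats(mo)
        P=W[(l==1+s[1:,4].argmax())&m];r=cv2.minAreaRect((P[:,:2]*1000).astype(np.float32));print(name,[np.round(x,1) for x in r],len(P),np.round(P[:,:2].mean(0)*1000,1))
    rect(z&(Y>.15)&(Y<.55)&(X>.3)&(X<.75)&(Z>.002)&(Z<.022)&(f.max(-1)<175)&((f.max(-1).astype(int)-f.min(-1))<30),"tray")
    rect(z&(Y<-.15)&(Y>-.5)&(X>.3)&(X<.65)&(Z>.059)&(Z<.071),"stirrer")
    rect(z&(abs(Y)<.2)&(X>.4)&(X<.7)&(Z>.004)&(Z<.074),"rack")
    m=z&(np.hypot(X-.621,Y+.011)<.036)&(abs(Z-.06)<.0025);P=W[m]
    print("jar",[np.round(np.array(q)*1,1) for q in cv2.minEnclosingCircle((P[:,:2]*1000).astype(np.float32))],np.round(P.mean(0),4),len(P))
c=np.load("top0.npz");f=cv2.resize(c["f"][180:290,395:480],None,fx=6,fy=6,interpolation=cv2.INTER_CUBIC)
g=cv2.cvtColor(f,cv2.COLOR_BGR2GRAY);g=cv2.createCLAHE(8,(4,4)).apply(g)
h=cv2.HoughCircles(g,cv2.HOUGH_GRADIENT,1,100,param1=60,param2=15,minRadius=140,maxRadius=165)
print(h)
if h is not None:
    u,v=395+(h[0,0,0]+.5)/6-.5,180+(h[0,0,1]+.5)/6-.5;W=c["W"]
    print(u,v,cv2.remap(W.astype(np.float32),np.float32([[u]]),np.float32([[v]]),1))
    cv2.circle(f,(int(h[0,0,0]),int(h[0,0,1])),int(h[0,0,2]),(0,0,255),1)
cv2.imwrite("pics/st.png",f[:600])
```

```text
top
tray [array([644.8, 290.8]), array([42.7, 44.5]), np.float64(8.0)] 191 [647.  289.9]
stirrer [array([ 500.6, -320.1]), array([117.7, 118.9]), np.float64(0.5)] 1945 [ 499.8 -319.8]
rack [array([582.9, -11. ]), array([250.7, 169.9]), np.float64(88.9)] 5656 [577.1  -9.7]
jar [array([621.6, -12.4]), np.float64(31.0)] [ 0.6212 -0.0124  0.0602] 427
scene
tray [array([534.4, 325.5]), array([280.3, 176.2]), np.float64(9.2)] 9479 [543.  331.4]
stirrer [array([ 499.2, -319.3]), array([120.5, 118.9]), np.float64(46.0)] 939 [ 501.2 -316.3]
rack [array([581.8,  -8.7]), array([253.4, 171.2]), np.float64(88.7)] 4282 [592.5  18.5]
jar [array([621.6, -11.2]), np.float64(30.9)] [ 0.627  -0.0153  0.0602] 251
[[[287.5 244.5 154.5]
  [233.5 493.5 164.4]
  [329.5 438.5 156.7]
  [210.5 342.5 164.4]]]
442.5 220.33333 [[[ 0.5007787  -0.32567087  0.06461804]]]
```

View pics/st.png

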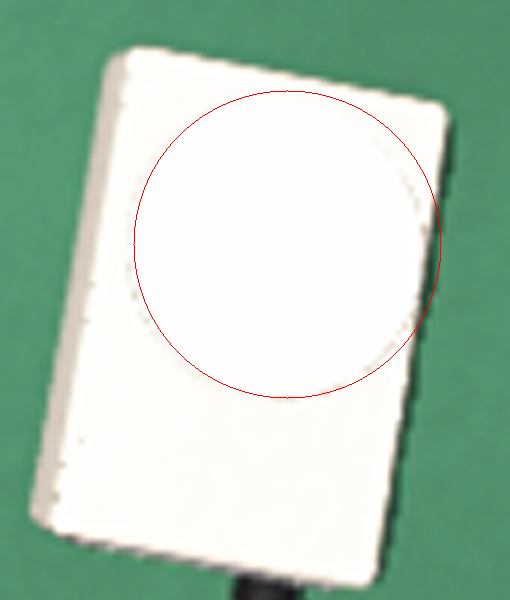

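```bash
python3 -m jog '[[0.018,0.037,0,-0.1,0.085],[0.036,0.074,0,-0.2,0.085],[0.054,0.111,0,-0.3,0.085],[0.072,0.148,0,-0.4,0.085],[0.09,0.185,0,-0.47,0.085]]' 40; python3 -m jog '[[0.018,0.037,0,0,0.085],[0.036,0.074,0,0,0.085],[0.054,0.111,0,0,0.085],[0.072,0.148,0,0,0.085],[0.09,0.185,0,0,0.085]]'
```

```text
t: 0.52
tool_pos: [0.3602, -0.3767, 0.231]
eef_rot: [1.0, -0.014, -0.0, -0.0]
contact_force: [1.2, -1.0, 0.9]
width: 0.0851
gripper_force: 0.0
t: 0.93
tool_pos: [0.4503, -0.1917, 0.2313]
eef_rot: [1.0, -0.012, -0.0, -0.0]
contact_force: [1.4, -0.3, 0.7]
width: 0.0849
gripper_force: 0.0
```

```bash
python3 -m jog '[[0.02,0.037,0,0,0.085],[0.039,0.074,0,0,0.085],[0.058,0.111,0,0,0.085],[0.077,0.148,0,0,0.085],[0.097,0.183,0,0,0.085]]'; python3 -m jog '[[0,0,0,0,0.085],[0,0,0,0,0.085]]'
python3 - <<'E'
from h import *
from scipy.spatial.transform import Rotation as R
o=observe();c=read_camera("wrist");cv2.imwrite("pics/w1.png",c["frame"])
T=np.eye(4);T[:3,:3]=R.from_quat(o["eef_rot"]).as_matrix();T[:3,3]=o["tool_pos"]
c["camera_from_world"]=np.linalg.inv(T@c["tool_from_camera"]);W=cloud(c);z=c["z_map"]>0
print(np.round(o["tool_pos"],4))
for k,x,y,h,r in(("flask",.547,-.009,.146,.022),("jar",.6216,-.0118,.060,.036),("round",.6227,.0594,.158,.022),("sq",.618,-.08,.136,.026)):
    m=z&(np.hypot(W[...,0]-x,W[...,1]-y)<r+.006)&(abs(W[...,2]-h)<.005);P=W[m]
    if len(P)>20: print(k,[np.round(q,1) for q in cv2.minEnclosingCircle((P[:,:2]*1000).astype(np.float32))],np.round(P.mean(0),4),len(P))
E
```

```text
t: 1.35
tool_pos: [0.5472, -0.0083, 0.2311]
eef_rot: [1.0, -0.011, -0.0, -0.0]
contact_force: [0.7, 0.0, -0.3]
width: 0.085
gripper_force: 0.0
t: 1.52
tool_pos: [0.5475, -0.0087, 0.2308]
eef_rot: [1.0, -0.01, -0.0, 0.0]
contact_force: [-0.0, -0.4, -0.8]
width: 0.0851
gripper_force: 0.0
[ 0.5475 -0.0087  0.2308]
flask [array([549. ,  -9.1]), np.float64(19.7)] [ 0.55   -0.0091  0.1449] 1977
jar [array([621.8, -11.9]), np.float64(41.9)] [ 0.6218 -0.0114  0.0594] 3768
round [array([622.1,  59.5]), np.float64(19.9)] [0.6224 0.0587 0.1569] 2834
sq [array([617.1, -79.9]), np.float64(23.9)] [ 0.6175 -0.0794  0.1351] 3378
```

View pics/w1.png

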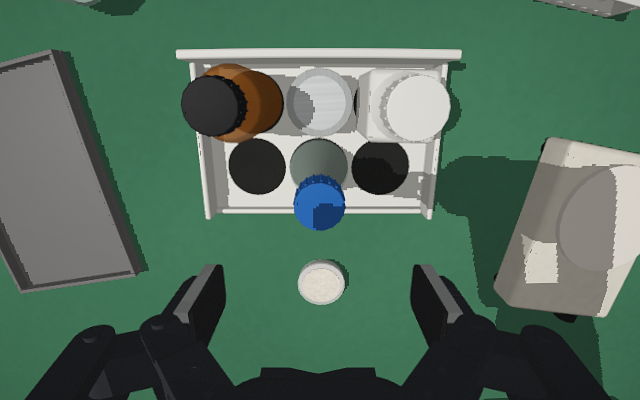

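The wrist view shows the flask cap at (320,203), centred between the fingers, with the bottles, jar and lid clear of them. All three cameras agree to within 2 mm. I'm descending and gripping.

```bash
python3 -m jog '[[0,0,-0.04,0,0.085],[0,0,-0.08,0,0.085],[0,0,-0.108,0,0.085],[0,0,-0.12,0,0.085],[0,0,-0.12,0,0.085]]'; python3 -m jog '[[0,0,0,0,0.03],[0,0,0,0,0.03],[0,0,0,0,0.03],[0,0,0,0,0.03],[0,0,0,0,0.03]]' 40;python3 -m jog '[[0,0,0,0,0.03],[0,0,0,0,0.03],[0,0,0,0,0.03],[0,0,0,0,0.03],[0,0,0,0,0.03]]' 40
```

```text
t: 1.98
tool_pos: [0.5444, -0.0118, 0.1087]
eef_rot: [1.0, -0.013, -0.003, -0.0]
contact_force: [-0.6, 0.2, 0.0]
width: 0.0851
gripper_force: 0.0
t: 2.4
tool_pos: [0.5484, -0.0106, 0.1131]
eef_rot: [1.0, -0.012, 0.002, -0.0]
contact_force: [-0.5, 0.6, 6.3]
width: 0.0374
gripper_force: 39.7
t: 2.82
tool_pos: [0.5483, -0.0105, 0.1131]
eef_rot: [1.0, -0.011, 0.002, 0.0]
contact_force: [-0.9, -0.1, 5.9]
width: 0.0371
gripper_force: 39.7
```

```bash
python3 -m jog '[[0,0,0.015,0,0.03],[0,0,0.04,0,0.03],[0,0,0.075,0,0.03],[0,0.02,0.1,0,0.03],[-0.005,0.05,0.1,0,0.03]]'; python3 -m jog '[[-0.01,0.035,0,0,0.03],[-0.02,0.07,0,0,0.03],[-0.03,0.105,0,0,0.03],[-0.04,0.14,0,0,0.03],[-0.05,0.175,0,0,0.03]]';python3 -m jog '[[-0.01,0.035,0,0,0.03],[-0.02,0.065,0,0,0.03],[-0.027,0.088,0,0,0.03],[-0.031,0.1,0,0,0.03],[-0.031,0.1,0,0,0.03]]'; python3 -m jog '[[0,0,-0.03,0,0.03],[0,0,-0.06,0,0.03],[0,0,-0.082,0,0.03],[0,0,-0.092,0,0.03],[0,0,-0.092,0,0.03]]'
```

```text
t: 3.23
tool_pos: [0.5463, 0.0385, 0.2177]
eef_rot: [1.0, -0.013, 0.006, -0.0]
contact_force: [1.8, -0.2, -1.4]
width: 0.0368
gripper_force: 40.6
t: 3.65
tool_pos: [0.4914, 0.216, 0.2122]
eef_rot: [1.0, -0.012, 0.001, -0.0]
contact_force: [0.5, 0.1, -1.8]
width: 0.0372
gripper_force: 40.6
t: 4.07
tool_pos: [0.4603, 0.3166, 0.2119]
eef_rot: [1.0, -0.01, 0.0, -0.001]
contact_force: [0.5, -0.2, -1.7]
width: 0.037
gripper_force: 40.7
t: 4.48
tool_pos: [0.46, 0.3125, 0.1173]
eef_rot: [1.0, -0.012, -0.002, 0.001]
contact_force: [0.2, -0.5, -0.9]
width: 0.0369
gripper_force: 40.6
```

```bash
python3 -m jog '[[0,0,-0.003,0,0.03],[0,0,-0.006,0,0.03],[0,0,-0.009,0,0.03],[0,0,-0.011,0,0.03],[0,0,-0.011,0,0.03]]'
```

```text
t: 4.9
tool_pos: [0.4621, 0.315, 0.1101]
eef_rot: [1.0, -0.012, 0.001, -0.001]
contact_force: [-1.0, 0.0, 7.7]
width: 0.0372
gripper_force: 41.5
```

```bash
python3 -m jog '[[0,0,0,0,0.06],[0,0,0,0,0.085],[0,0,0,0,0.085],[0,0,0,0,0.085],[0,0,0,0,0.085]]'; python3 -m jog '[[0,0,0.02,0,0.085],[0,0,0.05,0,0.085],[0,0,0.09,0,0.085],[0.01,-0.01,0.122,0,0.085],[0.025,-0.04,0.122,0,0.085]]'; python3 -m jog '[[0.02,-0.033,0,0,0.085],[0.04,-0.066,0,0,0.085],[0.06,-0.1,0,0,0.085],[0.08,-0.133,0,0,0.085],[0.1,-0.166,0,0,0.085]]'; python3 -m jog '[[0.018,-0.025,0,0,0.085],[0.03,-0.042,0,0,0.085],[0.037,-0.049,0,0,0.085],[0.037,-0.049,0,0,0.085],[0.037,-0.049,0,0,0.085]]'
cat >> h.py <<'E'
from scipy.spatial.transform import Rotation as R
def wrist(objs,pic=None):
    o=observe();c=read_camera("wrist")
    if pic: cv2.imwrite(pic,c["frame"])
    T=np.eye(4);T[:3,:3]=R.from_quat(o["eef_rot"]).as_matrix();T[:3,3]=o["tool_pos"]
    c["camera_from_world"]=np.linalg.inv(T@c["tool_from_camera"]);find(c,objs);print(np.round(o["tool_pos"],4))
def find(c,objs):
    W=cloud(c);z=c["z_map"]>0
    for k,x,y,h,r in objs:
        m=z&(np.hypot(W[...,0]-x,W[...,1]-y)<r+.006)&(abs(W[...,2]-h)<.005);P=W[m]
        if len(P)>20: print(k,[np.round(q,1) for q in cv2.minEnclosingCircle((P[:,:2]*1000).astype(np.float32))],np.round(P.mean(0),4),len(P))
E
python3 - <<'E'
from h import *
wrist([("jar",.6216,-.0118,.060,.031),("round",.6225,.0594,.158,.02),("sq",.618,-.08,.136,.024)])
find(read_camera("scene"),[("flask",.461,.314,.143,.02)])
E
```

```text
t: 5.32
tool_pos: [0.461, 0.3144, 0.1083]
eef_rot: [1.0, -0.012, 0.0, -0.0]
contact_force: [-0.1, -0.5, -0.4]
width: 0.0847
gripper_force: 0.0
t: 5.73
tool_pos: [0.4892, 0.2783, 0.2372]
eef_rot: [1.0, -0.01, 0.005, -0.003]
contact_force: [1.8, 0.6, 0.9]
width: 0.0847
gripper_force: 0.0
t: 6.15
tool_pos: [0.5866, 0.1066, 0.2303]
eef_rot: [1.0, -0.012, -0.0, -0.0]
contact_force: [0.9, 0.2, 0.4]
width: 0.0851
gripper_force: 0.0
t: 6.57
tool_pos: [0.6226, 0.0597, 0.2299]
eef_rot: [1.0, -0.012, -0.0, -0.0]
contact_force: [-0.8, 0.1, 0.4]
width: 0.0849
gripper_force: 0.0
jar [array([620.8, -11.2]), np.float64(31.1)] [ 0.6216 -0.0106  0.0592] 2960
round [array([622.8,  59.7]), np.float64(19.7)] [0.6235 0.0598 0.1569] 2153
sq [array([617.2, -79.7]), np.float64(23.9)] [ 0.6182 -0.0787  0.1351] 2592
[0.6226 0.0597 0.2299]
flask [array([463.7, 316.5]), np.float64(19.2)] [0.4647 0.3172 0.1426] 270
```

```bash
python3 -m jog '[[0,0,-0.03,0,0.085],[0,0,-0.065,0,0.085],[0,0,-0.095,0,0.085],[0,0,-0.108,0,0.085],[0,0,-0.108,0,0.085]]'; python3 -m jog '[[0,0,0,0,0.085],[0,0,0,0,0.03],[0,0,0,0,0.03],[0,0,0,0,0.03],[0,0,0,0,0.03]]' 50;python3 -m jog '[[0,0,0,0,0.03],[0,0,0,0,0.03],[0,0,0,0,0.03],[0,0,0,0,0.03],[0,0,0,0,0.03]]'
```

```text
t: 7.08
tool_pos: [0.6202, 0.0604, 0.1192]
eef_rot: [1.0, -0.011, -0.003, 0.0]
contact_force: [-0.4, -0.2, 0.3]
width: 0.0849
gripper_force: 0.0
t: 7.5
tool_pos: [0.6238, 0.0594, 0.1237]
eef_rot: [1.0, -0.012, 0.001, -0.0]
contact_force: [0.3, -1.0, 1.3]
width: 0.0382
gripper_force: 1.3
t: 7.92
tool_pos: [0.6239, 0.0593, 0.1239]
eef_rot: [1.0, -0.012, 0.001, -0.0]
contact_force: [-1.3, -0.2, 6.3]
width: 0.0366
gripper_force: 49.5
```

```bash
python3 -m jog '[[0,0,0.015,0,0.03],[0,0,0.04,0,0.03],[0,0,0.075,0,0.03],[0,0.015,0.1,0,0.03],[-0.002,0.042,0.1,0,0.03]]'; python3 -m jog '[[-0.002,0.035,0,0,0.03],[-0.004,0.07,0,0,0.03],[-0.006,0.105,0,0,0.03],[-0.008,0.14,0,0,0.03],[-0.01,0.175,0,0,0.03]]';python3 -m jog '[[-0.001,0.03,0,0,0.03],[-0.002,0.05,0,0,0.03],[-0.002,0.06,0,0,0.03],[-0.002,0.06,0,0,0.03],[-0.002,0.06,-0.01,0,0.03]]'; python3 -m jog '[[0,0,-0.03,0,0.03],[0,0,-0.06,0,0.03],[0,0,-0.08,0,0.03],[0,0,-0.086,0,0.03],[0,0,-0.088,0,0.03]]';python3 -m jog '[[0,0,-0.002,0,0.03],[0,0,-0.004,0,0.03],[0,0,-0.005,0,0.03],[0,0,-0.005,0,0.03],[0,0,-0.005,0,0.03]]'
```

```text
t: 8.33
tool_pos: [0.6247, 0.1, 0.2288]
eef_rot: [1.0, -0.013, 0.005, -0.0]
contact_force: [1.9, 0.5, -2.4]
width: 0.0368
gripper_force: 50.6
t: 8.75
tool_pos: [0.6105, 0.2778, 0.2225]
eef_rot: [1.0, -0.012, -0.0, 0.0]
contact_force: [0.7, 0.4, -2.7]
width: 0.037
gripper_force: 50.6
t: 9.17
tool_pos: [0.61, 0.3364, 0.2139]
eef_rot: [1.0, -0.011, 0.001, -0.0]
contact_force: [1.3, -0.2, -2.4]
width: 0.0371
gripper_force: 50.8
t: 9.58
tool_pos: [0.6082, 0.334, 0.1221]
eef_rot: [1.0, -0.012, -0.002, 0.001]
contact_force: [0.2, -0.5, -2.7]
width: 0.0369
gripper_force: 50.9
t: 10.0
tool_pos: [0.6101, 0.3366, 0.1209]
eef_rot: [1.0, -0.012, 0.001, -0.0]
contact_force: [0.1, -1.7, 2.7]
width: 0.0368
gripper_force: 51.2
```

```bash
python3 -m jog '[[0,0,0,0,0.06],[0,0,0,0,0.085],[0,0,0,0,0.085],[0,0,0,0,0.085],[0,0,0,0,0.085]]'; python3 -m jog '[[0,0,0.02,0,0.085],[0,0,0.05,0,0.085],[0,0,0.085,0,0.085],[0,-0.015,0.111,0,0.085],[0,-0.046,0.111,0,0.085]]'; python3 -m jog '[[0.001,-0.038,0,0,0.085],[0.002,-0.076,0,0,0.085],[0.003,-0.114,0,0,0.085],[0.004,-0.152,0,0,0.085],[0.005,-0.19,0,0,0.085]]'; python3 -m jog '[[0.001,-0.038,0,0,0.085],[0.002,-0.076,0,0,0.085],[0.003,-0.114,0,0,0.085],[0.003,-0.145,0,0,0.085],[0.003,-0.165,0,0,0.085]]'; python3 -m jog '[[0,-0.01,0,0,0.085],[0,-0.015,0,0,0.085],[0,-0.015,0,0,0.085],[0,-0.015,0,0,0.085]]'
python3 - <<'E'
from h import *
wrist([("jar",.6216,-.0118,.060,.031),("sq",.618,-.08,.136,.024)])
c=read_camera("scene");find(c,[("flask",.461,.314,.143,.02),("round",.609,.336,.155,.02)]);cv2.imwrite("pics/s2.png",c["frame"])
E
```

```text
t: 10.42
tool_pos: [0.609, 0.3365, 0.1193]
eef_rot: [1.0, -0.012, -0.0, -0.0]
contact_force: [-0.3, -0.2, -1.1]
width: 0.085
gripper_force: 0.0
t: 10.83
tool_pos: [0.6121, 0.2941, 0.2371]
eef_rot: [1.0, -0.01, 0.005, -0.003]
contact_force: [0.9, 0.5, 0.4]
width: 0.0853
gripper_force: 0.0
t: 11.25
tool_pos: [0.6138, 0.0988, 0.2304]
eef_rot: [1.0, -0.011, 0.0, -0.0]
contact_force: [1.0, 0.0, 0.2]
width: 0.085
gripper_force: 0.0
t: 11.67
tool_pos: [0.6168, -0.0677, 0.2304]
eef_rot: [1.0, -0.013, 0.0, 0.0]
contact_force: [0.7, 0.4, 0.2]
width: 0.0849
gripper_force: 0.0
t: 12.0
tool_pos: [0.6171, -0.0787, 0.2302]
eef_rot: [1.0, -0.011, -0.0, -0.0]
contact_force: [-0.2, -0.4, -0.0]
width: 0.0852
gripper_force: 0.0
jar [array([620.8, -11. ]), np.float64(30.9)] [ 0.6216 -0.0117  0.0591] 2922
sq [array([617.9, -80.2]), np.float64(23.5)] [ 0.6187 -0.0802  0.1349] 2673
[ 0.6171 -0.0787  0.2302]
flask [array([463.9, 316.4]), np.float64(19.5)] [0.4643 0.3174 0.1427] 266
round [array([610.2, 336.6]), np.float64(19.4)] [0.6107 0.3375 0.1551] 335
```

View pics/s2.png

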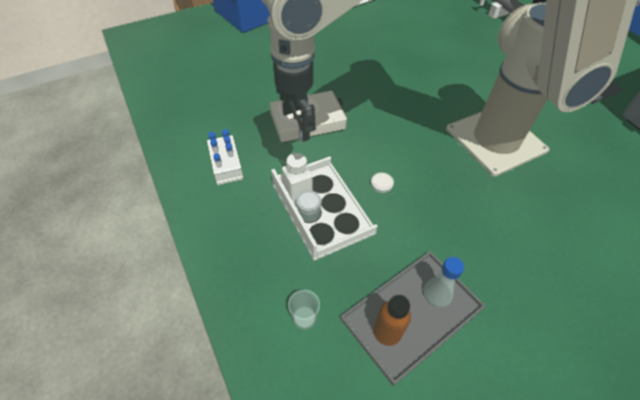

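The scene view shows the flask at (440,285) and the round bottle at (393,320), both upright in the tray. The gripper is over the square bottle at (297,165).

```bash
python3 -m jog '[[0,0,-0.035,0,0.085],[0,0,-0.075,0,0.085],[0,0,-0.105,0,0.085],[0,0,-0.122,0,0.085],[0,0,-0.127,0,0.085]]'; python3 -m jog '[[0,0,0,0,0.085],[0,0,0,0,0.04],[0,0,0,0,0.04],[0,0,0,0,0.04],[0,0,0,0,0.04]]' 45;python3 -m jog '[[0,0,0,0,0.04],[0,0,0,0,0.04],[0,0,0,0,0.04],[0,0,0,0,0.04],[0,0,0,0,0.04]]'
```

```text
t: 12.52
tool_pos: [0.6148, -0.078, 0.0997]
eef_rot: [1.0, -0.011, -0.003, -0.0]
contact_force: [-0.6, -0.2, 0.0]
width: 0.0849
gripper_force: 0.0
t: 12.93
tool_pos: [0.6183, -0.0798, 0.1053]
eef_rot: [1.0, -0.012, 0.002, 0.0]
contact_force: [-1.3, 0.4, 2.3]
width: 0.0447
gripper_force: 45.4
t: 13.35
tool_pos: [0.6182, -0.0798, 0.1052]
eef_rot: [1.0, -0.012, 0.002, 0.0]
contact_force: [-0.0, 0.0, 6.5]
width: 0.0449
gripper_force: 45.4
```

```bash
python3 -m jog '[[0,0,0.015,0,0.04],[0,0,0.04,0,0.04],[0,0,0.075,0,0.04],[-0.01,0.015,0.1,0,0.04],[-0.02,0.042,0.1,0,0.04]]'; python3 -m jog '[[-0.012,0.034,0,0,0.04],[-0.024,0.068,0,0,0.04],[-0.036,0.102,0,0,0.04],[-0.048,0.136,0,0,0.04],[-0.06,0.17,0,0,0.04]]';python3 -m jog '[[0,0.035,0,0,0.04],[0,0.07,0,0,0.04],[0,0.105,0,0,0.04],[0,0.14,0,0,0.04],[0,0.17,0,0,0.04]]'; python3 -m jog '[[0,0.015,0,0,0.04],[0,0.024,0,0,0.04],[0,0.024,0,0,0.04],[0,0.024,-0.01,0,0.04],[0,0.024,-0.03,0,0.04]]';python3 -m jog '[[0,0,-0.02,0,0.04],[0,0,-0.04,0,0.04],[0,0,-0.055,0,0.04],[0,0,-0.065,0,0.04],[0,0,-0.067,0,0.04]]';python3 -m jog '[[0,0,-0.002,0,0.04],[0,0,-0.004,0,0.04],[0,0,-0.006,0,0.04],[0,0,-0.006,0,0.04],[0,0,-0.006,0,0.04]]'
```

```text
t: 13.77
tool_pos: [0.6007, -0.0395, 0.2096]
eef_rot: [1.0, -0.013, 0.005, 0.001]
contact_force: [0.6, 0.7, -1.2]
width: 0.0448
gripper_force: 46.8
t: 14.18
tool_pos: [0.5362, 0.1337, 0.204]
eef_rot: [1.0, -0.012, 0.0, -0.0]
contact_force: [0.8, 0.3, -1.3]
width: 0.045
gripper_force: 46.7
t: 14.6
tool_pos: [0.5367, 0.3046, 0.2039]
eef_rot: [1.0, -0.011, 0.0, -0.0]
contact_force: [-0.5, -0.4, -2.4]
width: 0.045
gripper_force: 46.7
t: 15.02
tool_pos: [0.5386, 0.3257, 0.1749]
eef_rot: [1.0, -0.012, 0.002, -0.001]
contact_force: [0.6, 0.6, -1.6]
width: 0.0444
gripper_force: 46.7
t: 15.43
tool_pos: [0.536, 0.324, 0.1039]
eef_rot: [1.0, -0.012, -0.002, 0.001]
contact_force: [-0.9, -0.5, -2.5]
width: 0.0449
gripper_force: 46.7
t: 15.85
tool_pos: [0.5379, 0.3264, 0.1023]
eef_rot: [1.0, -0.012, 0.001, -0.0]
contact_force: [-1.4, -3.8, 5.5]
width: 0.045
gripper_force: 47.3
```

```bash
python3 -m jog '[[0,0,0,0,0.06],[0,0,0,0,0.085],[0,0,0,0,0.085],[0,0,0,0,0.085],[0,0,0,0,0.085]]'; python3 -m jog '[[0,0,0.02,0,0.085],[0,0,0.05,0,0.085],[0,0,0.085,0,0.085],[0.005,-0.015,0.12,0,0.085],[0.014,-0.048,0.13,0,0.085]]'; python3 -m jog '[[0.01,-0.038,0,0,0.085],[0.02,-0.076,0,0,0.085],[0.03,-0.114,0,0,0.085],[0.04,-0.152,0,0,0.085],[0.05,-0.19,0,0,0.085]]'; python3 -m jog '[[0.01,-0.035,0,0,0.085],[0.017,-0.065,0,0,0.085],[0.02,-0.085,0,0,0.085],[0.02,-0.098,0,0,0.085],[0.02,-0.1,0,0,0.085]]'; python3 -m jog '[[0,0,-0.02,0,0.085],[0,0,-0.02,0,0.085],[0,0,-0.02,0,0.085]]'
python3 - <<'E'
from h import *
wrist([("jar",.6216,-.0118,.060,.031)])
c=read_camera("scene");find(c,[("flask",.461,.314,.143,.02),("round",.609,.336,.155,.02),("sq",.537,.326,.133,.024)])
E
```

```text
t: 16.27
tool_pos: [0.5371, 0.3265, 0.1004]
eef_rot: [1.0, -0.012, 0.0, -0.0]
contact_force: [-0.5, 0.1, -1.5]
width: 0.0849
gripper_force: 0.0
t: 16.68
tool_pos: [0.5532, 0.2819, 0.2361]
eef_rot: [1.0, -0.01, 0.004, -0.002]
contact_force: [2.1, 0.1, 0.9]
width: 0.0849
gripper_force: 0.0
t: 17.1
tool_pos: [0.6012, 0.0866, 0.2305]
eef_rot: [1.0, -0.011, 0.0, -0.0]
contact_force: [0.2, -0.0, -0.8]
width: 0.0849
gripper_force: 0.0
t: 17.52
tool_pos: [0.6209, -0.0136, 0.2301]
eef_rot: [1.0, -0.013, -0.0, 0.0]
contact_force: [-0.3, 1.2, 0.0]
width: 0.0849
gripper_force: 0.0
t: 17.77
tool_pos: [0.62, -0.0105, 0.2095]
eef_rot: [1.0, -0.011, -0.001, -0.0]
contact_force: [-0.0, -0.2, 0.1]
width: 0.0848
gripper_force: 0.0
jar [array([620.7, -10.8]), np.float64(31.0)] [ 0.6219 -0.0109  0.0592] 3370
[ 0.62   -0.0105  0.2095]
flask [array([463.7, 316.3]), np.float64(19.5)] [0.4646 0.3173 0.1427] 268
round [array([609.3, 336.3]), np.float64(19.9)] [0.6107 0.3375 0.1553] 336
sq [array([537.9, 325.4]), np.float64(23.4)] [0.5394 0.3264 0.1331] 419
```

```bash
python3 -m jog '[[0,0,-0.035,0,0.085],[0,0,-0.075,0,0.085],[0,0,-0.11,0,0.085],[0,0,-0.135,0,0.085],[0,0,-0.145,0,0.085]]';python3 -m jog '[[0,0,-0.015,0,0.085],[0,0,-0.027,0,0.085],[0,0,-0.037,0,0.085],[0,0,-0.037,0,0.085],[0,0,-0.037,0,0.085]]'; python3 -m jog '[[0,0,0,0,0.055],[0,0,0,0,0.055],[0,0,0,0,0.055],[0,0,0,0,0.055],[0,0,0,0,0.055]]' 50;python3 -m jog '[[0,0,0,0,0.055],[0,0,0,0,0.055],[0,0,0,0,0.055],[0,0,0,0,0.055],[0,0,0,0,0.055]]'
```

```text
t: 18.28
tool_pos: [0.6191, -0.0108, 0.0623]
eef_rot: [1.0, -0.011, -0.002, -0.0]
contact_force: [-0.7, 0.2, 0.3]
width: 0.085
gripper_force: 0.0
t: 18.7
tool_pos: [0.6213, -0.0115, 0.0287]
eef_rot: [1.0, -0.011, 0.0, 0.0]
contact_force: [-0.2, 0.7, 1.3]
width: 0.0854
gripper_force: 0.0
t: 19.12
tool_pos: [0.6219, -0.0116, 0.0298]
eef_rot: [1.0, -0.012, 0.001, -0.0]
contact_force: [-0.4, 1.3, 5.6]
width: 0.0606
gripper_force: 53.9
t: 19.53
tool_pos: [0.6219, -0.0116, 0.0298]
eef_rot: [1.0, -0.012, 0.001, -0.0]
contact_force: [-2.1, 0.5, 4.9]
width: 0.0608
gripper_force: 53.9
```

```bash
python3 -m jog '[[0,0,0.015,0,0.055],[0,0,0.04,0,0.055],[0,0,0.075,0,0.055],[-0.005,-0.015,0.105,0,0.055],[-0.018,-0.045,0.12,0,0.055]]'; python3 -m jog '[[-0.013,-0.033,0,0,0.055],[-0.026,-0.066,0,0,0.055],[-0.039,-0.099,0,0,0.055],[-0.052,-0.132,0,0,0.055],[-0.065,-0.165,0,0,0.055]]';python3 -m jog '[[-0.012,-0.03,0,0,0.055],[-0.022,-0.056,0,0,0.055],[-0.03,-0.078,0,0,0.055],[-0.036,-0.09,0,0,0.055],[-0.0385,-0.098,0,0,0.055]]'; python3 -m jog '[[0,0,0,0,0.055],[0,0,0,0,0.055],[0,0,-0.015,0,0.055],[0,0,-0.035,0,0.055],[0,0,-0.045,0,0.055]]'
python3 - <<'E'
from h import *
c=read_camera("top");W=cloud(c);z=c["z_map"]>0
X,Y,Z=W[...,0],W[...,1],W[...,2]
m=z&(np.hypot(X-.5,Y+.32)<.075)&(abs(Z-.065)<.006)
P=W[m]; print(len(P),[np.round(q,1) for q in cv2.minEnclosingCircle((P[:,:2]*1000).astype(np.float32))],np.round(observe()["tool_pos"],4))
E
```

```text
t: 19.95
tool_pos: [0.6065, -0.0551, 0.1538]
eef_rot: [1.0, -0.01, 0.004, 0.0]
contact_force: [1.2, -1.0, -0.6]
width: 0.061
gripper_force: 54.5
t: 20.37
tool_pos: [0.5374, -0.2231, 0.1499]
eef_rot: [1.0, -0.011, 0.001, 0.0]
contact_force: [0.3, 0.6, -1.7]
width: 0.0607
gripper_force: 54.6
t: 20.78
tool_pos: [0.4988, -0.321, 0.1493]
eef_rot: [1.0, -0.012, 0.0, 0.0]
contact_force: [0.0, -0.5, -0.9]
width: 0.061
gripper_force: 54.6
t: 21.2
tool_pos: [0.4995, -0.3177, 0.1019]
eef_rot: [1.0, -0.011, -0.001, -0.001]
contact_force: [0.3, 0.2, -1.0]
width: 0.0606
gripper_force: 54.6
992 [array([ 499.9, -320.4]), np.float64(60.3)] [ 0.4985 -0.3172  0.1003]
```

```bash
python3 -m jog '[[0,0,-0.006,0,0.055],[0,0,-0.011,0,0.055],[0,0,-0.014,0,0.055],[0,0,-0.016,0,0.055],[0,0,-0.018,0,0.055]]'; python3 -m jog '[[0,0,0,0,0.055],[0,0,0,0,0.055]]'
```

```text
t: 21.67
tool_pos: [0.4998, -0.3197, 0.0867]
eef_rot: [1.0, -0.012, 0.0, -0.0]
contact_force: [-8.3, 6.5, 31.2]
width: 0.0605
gripper_force: 57.7
t: 21.83
tool_pos: [0.4998, -0.3197, 0.0868]
eef_rot: [1.0, -0.012, 0.0, 0.0]
contact_force: [-2.8, 3.8, 9.3]
width: 0.0606
gripper_force: 55.6
```

Contact is made at the expected height, so I'm releasing the jar, rising and checking.

```bash
python3 -m jog '[[0,0,0,0,0.065],[0,0,0,0,0.075],[0,0,0,0,0.085],[0,0,0,0,0.085],[0,0,0,0,0.085]]'; python3 -m jog '[[0,0,0.015,0,0.085],[0,0,0.04,0,0.085],[0,0,0.075,0,0.085],[0,0,0.11,0,0.085],[0,0,0.145,0,0.085]]';python3 -m jog '[[0,0.035,0,0,0.085],[0,0.07,0,0,0.085],[0,0.11,0,0,0.085],[0,0.15,0,0,0.085],[0,0.19,0,0,0.085]]'
python3 - <<'E'
from h import *
for n in("top","scene"):
    c=read_camera(n);find(c,[("jar",.4995,-.32,.117,.031),("flask",.461,.314,.143,.02),("round",.609,.336,.155,.02),("sq",.537,.326,.133,.024)])
    W=cloud(c);m=(c["z_map"]>0)&(np.hypot(W[...,0]-.5,W[...,1]+.32)<.075)&(abs(W[...,2]-.065)<.006);P=W[m];print(len(P),cv2.minEnclosingCircle((P[:,:2]*1000).astype(np.float32)))
    cv2.imwrite(f"pics/{n}3.png",c["frame"])
E
```

```text
t: 22.25
tool_pos: [0.4996, -0.3197, 0.0853]
eef_rot: [1.0, -0.012, 0.0, 0.0]
contact_force: [-0.3, 1.3, 0.2]
width: 0.0851
gripper_force: 0.0
t: 22.67
tool_pos: [0.4992, -0.3194, 0.2315]
eef_rot: [1.0, -0.012, -0.0, -0.0]
contact_force: [0.4, -0.2, -0.3]
width: 0.0848
gripper_force: 0.0
t: 23.08
tool_pos: [0.4992, -0.1282, 0.2304]
eef_rot: [1.0, -0.012, 0.0, 0.0]
contact_force: [1.0, 0.9, -0.5]
width: 0.085
gripper_force: 0.0
flask [array([462.6, 314.1]), np.float64(19.9)] [0.4623 0.3149 0.1422] 238
round [array([608.2, 335.1]), np.float64(20.2)] [0.6077 0.3349 0.1543] 248
sq [array([537.6, 325.1]), np.float64(23.5)] [0.5378 0.3244 0.1322] 335
0 ((0.0, 0.0), 0.0)
jar [array([ 495.9, -318.4]), np.float64(33.9)] [ 0.4991 -0.3159  0.1174] 269
flask [array([463.8, 316.9]), np.float64(19.1)] [0.4645 0.3174 0.1427] 266
round [array([609.2, 336. ]), np.float64(20.0)] [0.6108 0.3373 0.1552] 333
sq [array([538.4, 325.5]), np.float64(23.2)] [0.5394 0.3265 0.1332] 421
581 ((500.4514465332031, -319.37176513671875), 61.59873580932617)
```

View pics/top3.png

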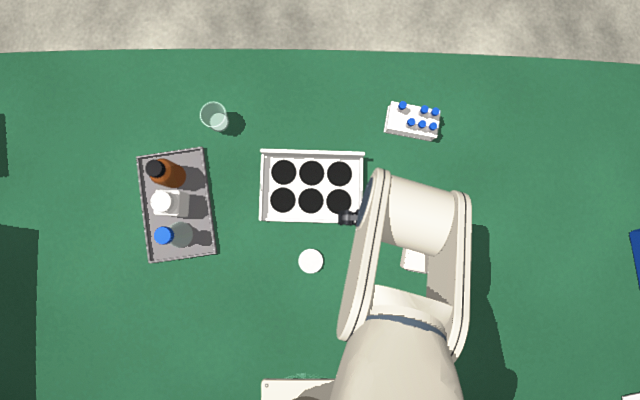

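The top view shows all six pads empty, the three vessels upright in the tray at (165,172), (165,203) and (172,236), and the arm hiding the jar. The scene depth puts the jar within about 2 mm of the plate's centre. The round bottle goes back first.

```bash
python3 -m jog '[[0.009,0.038,0,0,0.085],[0.018,0.076,0,0,0.085],[0.027,0.114,0,0,0.085],[0.036,0.152,0,0,0.085],[0.045,0.19,0,0,0.085]]'; python3 -m jog '[[0.009,0.038,0,0,0.085],[0.018,0.076,0,0,0.085],[0.027,0.114,0,0,0.085],[0.036,0.152,0,0,0.085],[0.045,0.19,0,0,0.085]]'; python3 -m jog '[[0.01,0.035,0,0,0.085],[0.017,0.065,0,0,0.085],[0.0195,0.082,0,0,0.085],[0.0195,0.086,0,0,0.085],[0.0195,0.086,0,0,0.085]]'; python3 -m jog '[[0,0,-0.035,0,0.085],[0,0,-0.07,0,0.085],[0,0,-0.1,0,0.085],[0,0,-0.111,0,0.085],[0,0,-0.111,0,0.085]]'; python3 -m jog '[[0,0,0,0,0.085],[0,0,0,0,0.03],[0,0,0,0,0.03],[0,0,0,0,0.03],[0,0,0,0,0.03]]' 50;python3 -m jog '[[0,0,0,0,0.03],[0,0,0,0,0.03],[0,0,0,0,0.03],[0,0,0,0,0.03]]'
```

```text
t: 23.6
tool_pos: [0.545, 0.0616, 0.2304]
eef_rot: [1.0, -0.012, 0.0, 0.0]
contact_force: [0.0, -1.0, 0.3]
width: 0.0854
gripper_force: 0.0
t: 24.02
tool_pos: [0.5901, 0.2518, 0.2302]
eef_rot: [1.0, -0.012, 0.0, 0.0]
contact_force: [0.9, -0.5, 0.2]
width: 0.0849
gripper_force: 0.0
t: 24.43
tool_pos: [0.6091, 0.337, 0.2296]
eef_rot: [1.0, -0.011, -0.0, 0.0]
contact_force: [-0.2, -0.9, -0.9]
width: 0.0847
gripper_force: 0.0
t: 24.85
tool_pos: [0.6072, 0.3338, 0.116]
eef_rot: [1.0, -0.012, -0.003, 0.002]
contact_force: [-0.8, -0.3, 0.6]
width: 0.0851
gripper_force: 0.0
t: 25.27
tool_pos: [0.6097, 0.3367, 0.1208]
eef_rot: [1.0, -0.012, 0.001, -0.0]
contact_force: [-0.0, 0.7, 1.5]
width: 0.0381
gripper_force: 1.2
t: 25.6
tool_pos: [0.6098, 0.3367, 0.121]
eef_rot: [1.0, -0.012, 0.001, -0.0]
contact_force: [-1.1, -0.5, 6.1]
width: 0.0371
gripper_force: 49.7
```

```bash
python3 -m jog '[[0,0,0.015,0,0.03],[0,0,0.04,0,0.03],[0,0,0.075,0,0.03],[0,-0.015,0.103,0,0.03],[0.002,-0.042,0.103,0,0.03]]'; python3 -m jog '[[0.002,-0.035,0,0,0.03],[0.004,-0.07,0,0,0.03],[0.006,-0.105,0,0,0.03],[0.008,-0.14,0,0,0.03],[0.01,-0.175,0,0,0.03]]';python3 -m jog '[[0.001,-0.03,0,0,0.03],[0.002,-0.05,0,0,0.03],[0.002,-0.06,0,0,0.03],[0.002,-0.06,0,0,0.03],[0.002,-0.06,-0.01,0,0.03]]'; python3 -m jog '[[0,0,-0.03,0,0.03],[0,0,-0.06,0,0.03],[0,0,-0.077,0,0.03],[0,0,-0.084,0,0.03],[0,0,-0.085,0,0.03]]';python3 -m jog '[[0,0,-0.002,0,0.03],[0,0,-0.004,0,0.03],[0,0,-0.005,0,0.03],[0,0,-0.005,0,0.03],[0,0,-0.005,0,0.03]]'
```

```text
t: 26.02
tool_pos: [0.6139, 0.2979, 0.2303]
eef_rot: [1.0, -0.01, 0.005, -0.003]
contact_force: [1.9, 0.5, -1.5]
width: 0.0367
gripper_force: 50.8
t: 26.43
tool_pos: [0.6207, 0.1179, 0.2233]
eef_rot: [1.0, -0.011, 0.0, -0.0]
contact_force: [0.2, 0.3, -2.5]
width: 0.0367
gripper_force: 50.7
t: 26.85
tool_pos: [0.6244, 0.0598, 0.2144]
eef_rot: [1.0, -0.012, 0.002, -0.0]
contact_force: [0.9, 0.8, -2.0]
width: 0.0369
gripper_force: 50.8
t: 27.27
tool_pos: [0.6219, 0.0608, 0.1254]
eef_rot: [1.0, -0.011, -0.002, 0.0]
contact_force: [0.2, 0.2, -3.4]
width: 0.0367
gripper_force: 51.0
t: 27.68
tool_pos: [0.6242, 0.0597, 0.124]
eef_rot: [1.0, -0.012, 0.001, -0.0]
contact_force: [-0.6, 1.8, 6.0]
width: 0.0366
gripper_force: 51.5
```

```bash
python3 -m jog '[[0,0,0,0,0.06],[0,0,0,0,0.085],[0,0,0,0,0.085],[0,0,0,0,0.085],[0,0,0,0,0.085]]'; python3 -m jog '[[0,0,0.02,0,0.085],[0,0,0.05,0,0.085],[0,0,0.085,0,0.085],[-0.005,0.015,0.108,0,0.085],[-0.016,0.047,0.108,0,0.085]]'; python3 -m jog '[[-0.012,0.036,0,0,0.085],[-0.024,0.072,0,0,0.085],[-0.036,0.108,0,0,0.085],[-0.048,0.144,0,0,0.085],[-0.06,0.18,0,0,0.085]]'; python3 -m jog '[[-0.008,0.03,0,0,0.085],[-0.01,0.04,0,0,0.085],[-0.01,0.04,0,0,0.085],[-0.01,0.04,-0.02,0,0.085],[-0.01,0.04,-0.05,0,0.085]]';python3 -m jog '[[0,0,-0.03,0,0.085],[0,0,-0.055,0,0.085],[0,0,-0.075,0,0.085],[0,0,-0.08,0,0.085],[0,0,-0.08,0,0.085]]'; python3 -m jog '[[0,0,0,0,0.085],[0,0,0,0,0.04],[0,0,0,0,0.04],[0,0,0,0,0.04],[0,0,0,0,0.04]]' 45;python3 -m jog '[[0,0,0,0,0.04],[0,0,0,0,0.04],[0,0,0,0,0.04],[0,0,0,0,0.04]]'
```

```text
t: 28.1
tool_pos: [0.623, 0.0592, 0.1222]
eef_rot: [1.0, -0.012, -0.0, 0.0]
contact_force: [0.2, -0.7, -0.4]
width: 0.0851
gripper_force: 0.0
t: 28.52
tool_pos: [0.6111, 0.1048, 0.2361]
eef_rot: [1.0, -0.013, 0.005, -0.0]
contact_force: [1.5, 0.4, 1.7]
width: 0.0851
gripper_force: 0.0
t: 28.93
tool_pos: [0.5462, 0.2878, 0.2303]
eef_rot: [1.0, -0.012, 0.0, 0.0]
contact_force: [0.7, -0.7, -0.1]
width: 0.0848
gripper_force: 0.0
t: 29.35
tool_pos: [0.5395, 0.3265, 0.1828]
eef_rot: [1.0, -0.012, 0.003, -0.001]
contact_force: [0.2, -0.1, -0.3]
width: 0.0851
gripper_force: 0.0
t: 29.77
tool_pos: [0.5365, 0.3244, 0.0986]
eef_rot: [1.0, -0.012, -0.002, 0.001]
contact_force: [0.6, 0.0, 1.4]
width: 0.085
gripper_force: 0.0
t: 30.18
tool_pos: [0.5378, 0.3266, 0.1018]
eef_rot: [1.0, -0.011, 0.001, -0.0]
contact_force: [-0.6, -1.7, 4.1]
width: 0.0447
gripper_force: 45.3
t: 30.52
tool_pos: [0.5377, 0.3266, 0.1018]
eef_rot: [1.0, -0.011, 0.001, -0.0]
contact_force: [-0.1, -2.5, 6.6]
width: 0.0449
gripper_force: 45.3
```

```bash
python3 -m jog '[[0,0,0.015,0,0.04],[0,0,0.04,0,0.04],[0,0,0.075,0,0.04],[0,-0.015,0.103,0,0.04],[0,-0.046,0.103,0,0.04]]'; python3 -m jog '[[0,-0.035,0,0,0.04],[0,-0.07,0,0,0.04],[0,-0.105,0,0,0.04],[0,-0.14,0,0,0.04],[0,-0.175,0,0,0.04]]';python3 -m jog '[[0,-0.035,0,0,0.04],[0,-0.07,0,0,0.04],[0,-0.105,0,0,0.04],[0.01,-0.135,0,0,0.04],[0.03,-0.16,0,0,0.04]]'; python3 -m jog '[[0.025,-0.02,0,0,0.04],[0.043,-0.025,0,0,0.04],[0.05,-0.025,0,0,0.04],[0.05,-0.025,-0.01,0,0.04],[0.05,-0.025,-0.03,0,0.04]]';python3 -m jog '[[0,0,-0.02,0,0.04],[0,0,-0.04,0,0.04],[0,0,-0.055,0,0.04],[0,0,-0.063,0,0.04],[0,0,-0.065,0,0.04]]';python3 -m jog '[[0,0,-0.002,0,0.04],[0,0,-0.004,0,0.04],[0,0,-0.005,0,0.04],[0,0,-0.005,0,0.04],[0,0,-0.005,0,0.04]]'
```

```text
t: 30.93
tool_pos: [0.5405, 0.2842, 0.2101]
eef_rot: [1.0, -0.01, 0.005, -0.003]
contact_force: [2.1, 0.8, -1.4]
width: 0.045
gripper_force: 46.7
t: 31.35
tool_pos: [0.5366, 0.1039, 0.2037]
eef_rot: [1.0, -0.011, 0.0, -0.0]
contact_force: [0.2, 0.4, -1.8]
width: 0.0447
gripper_force: 46.6
t: 31.77
tool_pos: [0.5651, -0.0566, 0.2036]
eef_rot: [1.0, -0.012, -0.001, 0.0]
contact_force: [1.0, 0.4, -2.0]
width: 0.0446
gripper_force: 46.5
t: 32.18
tool_pos: [0.618, -0.0792, 0.1746]
eef_rot: [1.0, -0.011, 0.002, 0.0]
contact_force: [0.0, -0.2, -1.8]
width: 0.0447
gripper_force: 46.5
t: 32.6
tool_pos: [0.6147, -0.0785, 0.1062]
eef_rot: [1.0, -0.011, -0.002, -0.0]
contact_force: [0.4, -0.6, -2.2]
width: 0.0449
gripper_force: 46.6
t: 33.02
tool_pos: [0.6177, -0.0796, 0.1048]
eef_rot: [1.0, -0.012, 0.001, 0.0]
contact_force: [-2.2, 2.2, 7.2]
width: 0.0448
gripper_force: 47.1
```

```bash
python3 -m jog '[[0,0,0,0,0.06],[0,0,0,0,0.085],[0,0,0,0,0.085],[0,0,0,0,0.085],[0,0,0,0,0.085]]'; python3 -m jog '[[0,0,0.02,0,0.085],[0,0,0.05,0,0.085],[0,0,0.085,0,0.085],[0,0,0.12,0,0.085],[-0.01,0.025,0.127,0,0.085]]'; python3 -m jog '[[-0.014,0.036,0,0,0.085],[-0.028,0.072,0,0,0.085],[-0.042,0.108,0,0,0.085],[-0.056,0.144,0,0,0.085],[-0.07,0.18,0,0,0.085]]'; python3 -m jog '[[-0.014,0.036,0,0,0.085],[-0.028,0.072,0,0,0.085],[-0.042,0.108,0,0,0.085],[-0.056,0.144,0,0,0.085],[-0.07,0.175,0,0,0.085]]'; python3 -m jog '[[-0.006,0.014,0,0,0.085],[-0.006,0.014,0,0,0.085],[-0.006,0.014,-0.02,0,0.085],[-0.006,0.014,-0.05,0,0.085],[-0.006,0.014,-0.08,0,0.085]]'; python3 -m jog '[[0,0,-0.025,0,0.085],[0,0,-0.04,0,0.085],[0,0,-0.042,0,0.085],[0,0,-0.042,0,0.085]]'; python3 -m jog '[[0,0,0,0,0.03],[0,0,0,0,0.03],[0,0,0,0,0.03],[0,0,0,0,0.03],[0,0,0,0,0.03]]' 40; python3 -m jog '[[0,0,0,0,0.03],[0,0,0,0,0.03],[0,0,0,0,0.03]]'
```

```text
t: 33.43
tool_pos: [0.6171, -0.0797, 0.1033]
eef_rot: [1.0, -0.012, 0.0, 0.0]
contact_force: [-0.7, -0.0, -0.2]
width: 0.085
gripper_force: 0.0
t: 33.85
tool_pos: [0.6116, -0.0576, 0.2367]
eef_rot: [1.0, -0.013, 0.005, 0.001]
contact_force: [1.0, 0.3, 1.1]
width: 0.085
gripper_force: 0.0
t: 34.27
tool_pos: [0.5362, 0.1268, 0.2304]
eef_rot: [1.0, -0.012, 0.0, -0.0]
contact_force: [0.8, 0.7, 0.6]
width: 0.0849
gripper_force: 0.0
t: 34.68
tool_pos: [0.4661, 0.3025, 0.2304]
eef_rot: [1.0, -0.011, 0.0, -0.0]
contact_force: [0.6, 1.0, -0.0]
width: 0.0851
gripper_force: 0.0
t: 35.1
tool_pos: [0.4621, 0.3142, 0.1504]
eef_rot: [1.0, -0.012, 0.001, -0.001]
contact_force: [0.4, 0.7, -0.8]
width: 0.0848
gripper_force: 0.0
t: 35.43
tool_pos: [0.4609, 0.3133, 0.1075]
eef_rot: [1.0, -0.012, -0.001, 0.001]
contact_force: [-0.3, -0.3, -0.1]
width: 0.0852
gripper_force: 0.0
t: 35.85
tool_pos: [0.4618, 0.3149, 0.1095]
eef_rot: [1.0, -0.012, 0.001, -0.001]
contact_force: [-0.1, -0.1, 5.5]
width: 0.037
gripper_force: 39.8
t: 36.1
tool_pos: [0.4618, 0.315, 0.1095]
eef_rot: [1.0, -0.011, 0.001, -0.001]
contact_force: [-1.3, -0.2, 6.1]
width: 0.0371
gripper_force: 39.9
```

```bash
python3 -m jog '[[0,0,0.015,0,0.03],[0,0,0.04,0,0.03],[0,0,0.075,0,0.03],[0,-0.015,0.103,0,0.03],[0.006,-0.045,0.103,0,0.03]]'; python3 -m jog '[[0.01,-0.035,0,0,0.03],[0.02,-0.07,0,0,0.03],[0.03,-0.105,0,0,0.03],[0.04,-0.14,0,0,0.03],[0.05,-0.175,0,0,0.03]]';python3 -m jog '[[0.01,-0.035,0,0,0.03],[0.02,-0.07,0,0,0.03],[0.027,-0.095,0,0,0.03],[0.03,-0.105,0,0,0.03],[0.03,-0.105,0,0,0.03]]'; python3 -m jog '[[0,0,-0.03,0,0.03],[0,0,-0.06,0,0.03],[0,0,-0.082,0,0.03],[0,0,-0.092,0,0.03],[0,0,-0.094,0,0.03]]';python3 -m jog '[[0,0,-0.002,0,0.03],[0,0,-0.004,0,0.03],[0,0,-0.006,0,0.03],[0,0,-0.006,0,0.03],[0,0,-0.006,0,0.03]]'
```

```text
t: 36.52
tool_pos: [0.4696, 0.2726, 0.2171]
eef_rot: [1.0, -0.01, 0.004, -0.003]
contact_force: [1.5, 0.8, -2.0]
width: 0.0372
gripper_force: 40.8
t: 36.93
tool_pos: [0.5169, 0.0927, 0.2115]
eef_rot: [1.0, -0.011, -0.0, 0.0]
contact_force: [1.1, 0.2, -1.7]
width: 0.0371
gripper_force: 40.8
t: 37.35
tool_pos: [0.5474, -0.0127, 0.2113]
eef_rot: [1.0, -0.013, 0.0, 0.0]
contact_force: [0.5, 0.4, -1.5]
width: 0.0369
gripper_force: 40.8
t: 37.77
tool_pos: [0.5453, -0.0095, 0.1154]
eef_rot: [1.0, -0.011, -0.002, -0.0]
contact_force: [-0.9, -0.4, -0.7]
width: 0.0367
gripper_force: 40.8
t: 38.18
tool_pos: [0.5481, -0.0105, 0.1126]
eef_rot: [1.0, -0.012, 0.001, -0.0]
contact_force: [0.4, 1.6, 3.5]
width: 0.0372
gripper_force: 41.2
```

Placed. I'm releasing, rising and retreating towards the robot for a last look.

```bash
python3 -m jog '[[0,0,0,0,0.06],[0,0,0,0,0.085],[0,0,0,0,0.085],[0,0,0,0,0.085],[0,0,0,0,0.085]]'; python3 -m jog '[[0,0,0.02,0,0.085],[0,0,0.05,0,0.085],[0,0,0.085,0,0.085],[0,0,0.115,0,0.085],[-0.005,0.02,0.13,0,0.085]]'; python3 -m jog '[[-0.01,0.038,0,0,0.085],[-0.02,0.076,0,0,0.085],[-0.03,0.114,0,0,0.085],[-0.04,0.152,0,0,0.085],[-0.05,0.19,0,0,0.085]]'; python3 -m jog '[[-0.01,0.03,0,0,0.085],[-0.02,0.06,0,0,0.085],[-0.03,0.08,0,0,0.085],[-0.03,0.08,0,0,0.085],[-0.03,0.08,0,0,0.085]]'
python3 - <<'E'
from h import *
for n in("top","scene"):
    c=read_camera(n);find(c,[("jar",.4995,-.32,.117,.031),("flask",.547,-.009,.146,.02),("round",.6227,.0594,.158,.02),("sq",.618,-.08,.136,.024)])
    W=cloud(c);m=(c["z_map"]>0)&(np.hypot(W[...,0]-.5,W[...,1]+.32)<.075)&(abs(W[...,2]-.065)<.006);P=W[m];print(len(P),cv2.minEnclosingCircle((P[:,:2]*1000).astype(np.float32)))
    cv2.imwrite(f"pics/{n}4.png",c["frame"])
E
```

```text
t: 38.6
tool_pos: [0.547, -0.0107, 0.1113]
eef_rot: [1.0, -0.012, -0.0, 0.0]
contact_force: [-0.7, 0.1, -0.7]
width: 0.085
gripper_force: 0.0
t: 39.02
tool_pos: [0.5444, 0.0076, 0.2453]
eef_rot: [1.0, -0.013, 0.003, 0.0]
contact_force: [1.0, 0.4, 0.1]
width: 0.0846
gripper_force: 0.0
t: 39.43
tool_pos: [0.4913, 0.2009, 0.2415]
eef_rot: [1.0, -0.012, 0.0, -0.0]
contact_force: [1.1, 0.4, 0.7]
width: 0.085
gripper_force: 0.0
t: 39.85
tool_pos: [0.4615, 0.28, 0.2411]
eef_rot: [1.0, -0.01, -0.0, 0.0]
contact_force: [-0.4, 0.2, 0.1]
width: 0.0848
gripper_force: 0.0
jar [array([ 498.4, -319.8]), np.float64(31.1)] [ 0.4985 -0.3192  0.1176] 569
flask [array([549.7, -10.3]), np.float64(19.5)] [ 0.5496 -0.0101  0.1463] 242
round [array([624.1,  58.8]), np.float64(19.4)] [0.6237 0.0585 0.1578] 241
sq [array([617.9, -81.5]), np.float64(23.4)] [ 0.6176 -0.0815  0.1362] 332
1237 ((500.0286560058594, -321.412841796875), 61.209346771240234)
jar [array([ 497.6, -318.2]), np.float64(33.5)] [ 0.4992 -0.3157  0.1172] 277
flask [array([549.9,  -8. ]), np.float64(19.6)] [ 0.5501 -0.0065  0.1456] 177
round [array([623.4,  61.2]), np.float64(19.6)] [0.6238 0.0621 0.1579] 208
sq [array([617.8, -79.1]), np.float64(23.7)] [ 0.6175 -0.0777  0.1359] 232
579 ((498.5553283691406, -317.7391052246094), 62.62823486328125)
```

View pics/top4.png

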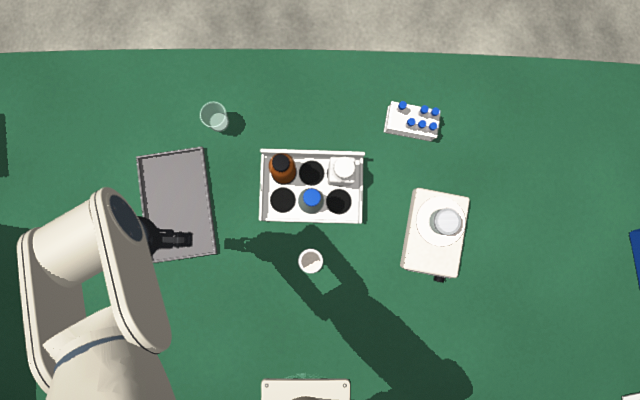

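The top view shows the rack as it was but for the jar, with the vessels within about 3 mm of their starting places. The jar stands on the plate at (446,222), within about 2 mm of its centre, and the bystanders have not moved.

```bash
python3 -c "
from rig import *
print(job_done())"
```

```text
the job is handed in; nothing more can be done
None
```

The job is handed in at about 40 s: by the last camera look the jar stands within about 2 mm of the stirrer plate's centre, and the three vessels are upright on their own pads within about 3 mm of where they started (no verdict came back on hand-in).

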